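# Load a peg blank up the press ramp and close the quill

### The job

A round rosewood peg blank lies at the foot of the peg shaping press's loading ramp. Using only the fingertips, without gripping or lifting it, push it steadily up the ramp until it sits in the nest at the top against the stop, and do not let it run back down on the way. Then press the press's short lever all the way down so that the quill closes on the blank, and leave everything else on the bench undisturbed.

Things in the scene. Friction and masses are not known exactly. Their poses are not given: they have to be found in the camera images.
- press: Aluminium peg shaping press, fixed, base plate 305 x 205 x 10 mm. Origin on the bench surface under the ramp; x points up the ramp (level, from its foot to the stop), y left when looking up it, z up; only position and yaw vary. Offsets in these texts are in this frame, mm. Ramp and nest are open from above. Let go on the ramp, the blank rolls back to the shelf's front lip; in the nest it stays.
- ramp_foot (a point): Mid-width of the foot of the ramp, on its running face, at (-60, 0, 16). In front of it, from x -159 to -60, a level loading shelf at z 16, with a lip 5 mm high at its front end (x -165 to -159). Shelf and ramp run between side rails that stand 6 mm above the running face, inner faces at y -42 and +42.
- ramp_top (a point): Mid-width of the upper edge of the ramp, at (70, 0, 36): the ramp rises straight from ramp_foot to here (130 mm long, 20 mm up). Right behind this edge the face drops 4 mm into the nest.
- nest (a point): Centre of the blank when it sits in the nest touching the stop, at (82, 0, 46). The nest is a flat pocket, floor at z 32, from x 70 to the upright steel face of the stop at x 96 (60 mm wide, top z 60). On its left is the die block (x 54 to 110, y 42 to 84, top z 76), on its right the quill housing (x 54 to 110, y -102 to -42, top z 92). Axes as the press's.
- blank_center (a point): Centre of the peg blank: a plain round rosewood cylinder, 28 mm diameter, 80 mm long, about 45 g, the only loose thing on the press. It lies across the loading shelf, axis along the press's y, its centre 14 mm above the face it rests on. Its y axis is the cylinder's axis; the other two turn as it rolls.
- lever (a joint): Angle of the press's lever, rad: 0 to 0.1 with the lever raised at the start, 0.80 at its lower stop. At 0 it points away from the ramp (press -y) and 0.68 rad upwards; pressing its ball down swings it about an axis along press x to 0.12 rad below level, driving the quill 14 mm along +y onto the blank's end. Friction lever: moves under about 3 to 5 N at the ball, stays where left.
- lever_ball (a point): Centre of the black ball (22 mm diameter) at the end of the short steel lever (a 9 mm rod), 90 mm from the hinge axis; it moves with the lever.
- lever_hinge (a point): Point on the lever's hinge axis in the plane of the lever, fixed to the press at (43, -72, 68). Axes as the press's.
- tray: Bystander: translucent green plastic peg tray, 160 x 110 x 30 mm, origin under its centre.
- peg_a: Bystander: finished rosewood charango peg, 67 mm long with a flat round head of 20 mm, lying in the tray.
- peg_b: Bystander: a second such peg, lying on the bench to the left of the ramp.
- caliper: Bystander: chrome digital caliper, 230 mm long, lying on the bench to the right of the ramp.
- cutting_board: Bystander: small hardwood cutting board, 200 x 140 x 16 mm, origin under its centre.
- wax_tin: Bystander: round aluminium tin, 60 mm diameter and 25 mm high, on the bench to the left of the die block.
- screwdriver: Bystander: screwdriver, 170 mm long, lying beyond the press.
- glue_bottle: Bystander: white glue bottle, 52 mm diameter and 140 mm high, standing to the left, near the robot.
There are look-alikes about, which are no part of the job. Of the things shaped like the part that bears blank_center, the dark wooden one is meant.

How it is judged:
By the outcome, as a careful person would: the job done as asked, in the order asked, and still so for the second after the job is handed in, with the robot touching nothing.
It also fails if it takes over 51 s, if anything falls off the work surface, if the arm or the gripper's body presses on something with over 40 N, if the wrist force passes 120 N, or if a joint passes its speed limit or range.

### The arm

A 6-joint arm with a two-finger parallel gripper is mounted at the origin on the work surface. World frame = base frame: x ahead of the robot, y to its left, z up, the work surface at z = 0. Lengths are in m, angles in degrees, forces in N, time in s.
With the tool pointing down it reaches from about 0.325 to 0.85 m from the base axis. Payload 15.5 kg.
Tool frame: the origin (TCP) lies midway between the tips of the shut fingers; the grasp point (between the pads) lies 19 mm behind it; z points along the fingers, y is the line along which they close (so a half turn about z gives the same grasp; the last joint's range is limited). The gripper opens to 91 mm and grips with 3 to 60 N. Pads are 32 mm wide; open, the fingers measure 118 mm over their backs; the gripper's body (76 mm by 178 mm) begins 60 mm behind the grasp point.
Start: joints at [-82.821, 28.281, 77.091, -0, 74.628, -5.472], TCP at [0.137, -0.61, 0.214] pointing down, gripper open.
Joint ranges: [-166.48, 166.48], [-47.26, 123.95], [12.59, 153.08], [-70.14, 250.14], [6.76, 159.57], [-176.63, 176.63]. Speed limits (degrees/s): [108.29, 108.29, 147.25, 172.46, 172.46, 172.46].

### API

Orientations are given as a 3x3 rotation matrix whose columns are the frame's x, y, z axes.
In Python, from bench import ctrl gives the robot as it stands. The module is installed in compiled form; this text tells all that it offers. Calls block until the motion is done:
- ctrl.goto(position, orientation): joint-space move of the TCP to a pose.
- ctrl.move_l(position, vel=0.15, ori=None, contact_N=None): straight line of the TCP; ori=None keeps the orientation; vel is the mean speed in m/s. With contact_N (N) it stops when the force on the tool has changed by that much, and returns True; else False.
- ctrl.movej(angles): joint-space move.
- ctrl.command_gripper(opening): opening from 0.0 (shut) to 1.0 (fully open); the grip force is fixed at half the most; returns when the fingers have stopped.
- ctrl.sleep(seconds).
- ctrl.ik(position, orientation): joint angles nearest the present ones, or None.
- ctrl.read_camera(name): name is "side" or "top" or "wrist"; returns the picture (480x640x3 uint8, blue, green, red); there is no depth.
- ctrl.camera_params(name): a dict with "fx", "fy", "cx", "cy" (pixels), "pose" (4x4, takes a point from camera to world coordinates); the wrist camera has in their place "T_tool_cam" (4x4, takes a point from camera to tool coordinates, whose origin is the TCP and whose axes are the flange's). Camera axes: x right, y up, looking along -z (the intrinsics and any distortion apply to the point x, -y, -z); pixel columns grow to the right and rows downward; lengths in m; the calibration is good to about 2 mm. The wrist camera is an equidistant fisheye: a pixel r from the principal point sees the ray r / f radians off the axis. A picture is of the moment at which its call begins: read the wrist's pose just before it. camera_params takes no time and is no camera call.
A pose or a line that the arm cannot do raises ctrl.MotionError and nothing moves.
- ctrl.sign_off(): hands the job in; it is judged then, once.
Readings, each from a call of its own:
- ctrl.current_t(): time.
- ctrl.current_q(): joint angles.
- ctrl.current_dq(): joint speeds.
- ctrl.current_effort(): joint torques, N m.
- ctrl.current_tool_pos(): TCP position.
- ctrl.current_eef_rot(): TCP orientation.
- ctrl.current_contact_force(): force on the tool from outside, world axes, zero at the start.
- ctrl.current_wrist_torque(): the same for the moment, N m.
- ctrl.current_grip_width(): opening from 0.0 (shut) to 1.0 (fully open).
- ctrl.current_grasp_force(): force on a finger pad.
Only numpy, scipy, OpenCV 4.12 (cv2) and the standard library are available. Lean on these libraries where they do the work, as an engineer would, in place of code of your own. Each camera call takes 0.05 s, during which the arm holds its last target. There are 200 camera calls.

## Working session

There is one attempt and no reset: what is moved stays moved. The work goes in short steps, each a Python script; the robot and the scene stay as the last script left them, time stands still between calls to the robot, and variables do not carry over. Pictures are saved under pics/ and viewed, at most 10 in all, crops included, and the job is handed in when it is done.

```bash
mkdir -p pics
python3 - <<'E'
from bench import ctrl
import cv2,numpy as np
np.set_printoptions(precision=4,suppress=True)
for n in("top","side"):
    cv2.imwrite(f"pics/{n}0.png",ctrl.read_camera(n)); print(n,ctrl.camera_params(n))
print(ctrl.camera_params("wrist"))
cv2.imwrite("pics/wrist0.png",ctrl.read_camera("wrist"));print(ctrl.current_t(),ctrl.current_eef_rot())
E
```

```text
top {'fx': 597.6723021958832, 'fy': 597.6723021958832, 'cx': 317.9862218208906, 'cy': 234.54306319404833, 'pose': array([[-0.0067,  0.9815, -0.1913,  0.226 ],
       [-0.9999, -0.0096, -0.014 , -0.0253],
       [-0.0156,  0.1912,  0.9814,  1.7057],
       [ 0.    ,  0.    ,  0.    ,  1.    ]])}
side {'fx': 579.9154856163979, 'fy': 579.9154856163979, 'cx': 319.7624674927691, 'cy': 237.62076271656923, 'pose': array([[-0.9364, -0.2025,  0.2867,  0.9478],
       [ 0.351 , -0.5518,  0.7565,  1.0298],
       [ 0.005 ,  0.809 ,  0.5878,  0.9059],
       [ 0.    ,  0.    ,  0.    ,  1.    ]])}
{'fx': 371.64829954431775, 'fy': 371.64829954431775, 'cx': 316.10689735540836, 'cy': 238.2876380419491, 'T_tool_cam': array([[-0.0012,  0.9667,  0.2558,  0.0718],
       [ 1.    ,  0.0008,  0.0016,  0.0001],
       [ 0.0014,  0.2558, -0.9667, -0.17  ],
       [ 0.    ,  0.    ,  0.    ,  1.    ]])}
0.15 [[ 0.9757  0.219  -0.0001]
 [ 0.219  -0.9757  0.0009]
 [ 0.0001 -0.0009 -1.    ]]
```

View pics/top0.png

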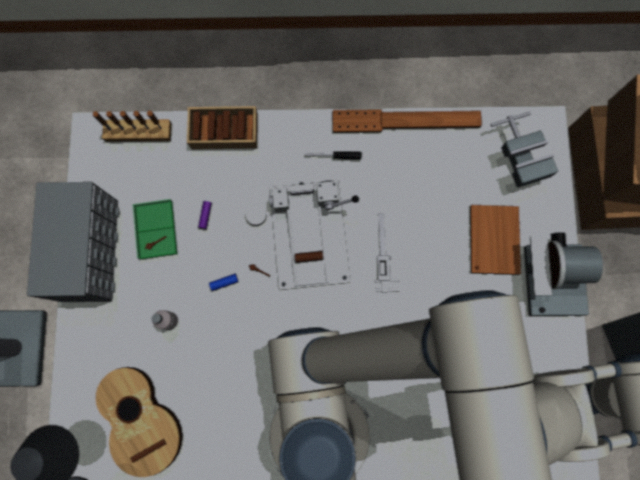

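View pics/side0.png

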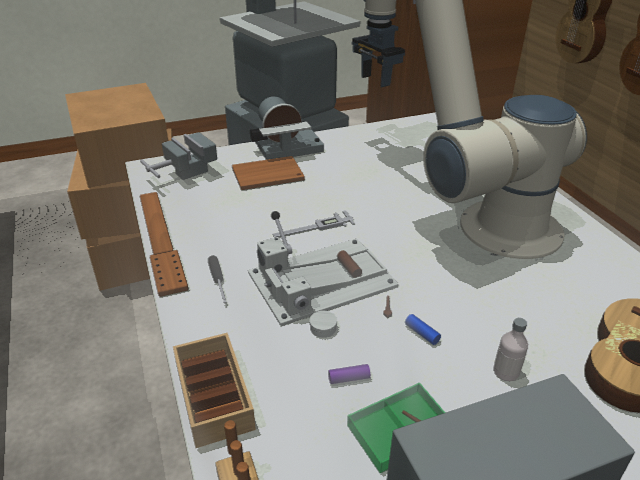

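Candidates for the blank: dark wooden cylinder top (309,257) / side (349,263); blue cylinder top (223,282); purple cylinder top (205,215). By the description I take the dark wooden one on the press. The lever ball is at top (355,199) / side (276,215).

```bash
cat > h.py <<'E'
from bench import ctrl
import cv2,numpy as np
np.set_printoptions(precision=4,suppress=True)
def ray(n,uv,pose=None):
    """pixel -> (origin, unit direction) in world; pose = world<-tool (4x4) for the wrist"""
    p=ctrl.camera_params(n); x=(uv[0]-p['cx'])/p['fx']; y=(uv[1]-p['cy'])/p['fy']
    if n=='wrist':
        r=np.hypot(x,y)+1e-12; d=np.array([x/r*np.sin(r),-y/r*np.sin(r),-np.cos(r)]); T=pose@p['T_tool_cam']
    else: d=np.array([x,-y,-1]); T=p['pose']
    d=T[:3,:3]@d; return T[:3,3],d/np.linalg.norm(d)
def onz(r,z): return r[0]+r[1]*(z-r[0][2])/r[1][2]
def tri(*rs):
    A=[np.eye(3)-np.outer(d,d) for _,d in rs]; X=np.linalg.solve(sum(A),sum(a@o for a,(o,_) in zip(A,rs)))
    return X,max(np.linalg.norm(a@(X-o)) for a,(o,_) in zip(A,rs))
def tool():
    T=np.eye(4); T[:3,:3]=ctrl.current_eef_rot(); T[:3,3]=ctrl.current_tool_pos(); return T
def blob(im,lo,hi,roi):
    """centroid, area, minAreaRect of the biggest HSV blob in roi x0,y0,x1,y1"""
    x0,y0,x1,y1=roi; m=cv2.inRange(cv2.cvtColor(im[y0:y1,x0:x1],cv2.COLOR_BGR2HSV),lo,hi)
    c=max(cv2.findContours(m,0,1,offset=(x0,y0))[0],key=cv2.contourArea); M=cv2.moments(c)
    return np.array([M['m10'],M['m01']])/M['m00'],M['m00'],cv2.minAreaRect(c)
WOOD=((0,70,20),(25,255,200)); BLACK=((0,0,0),(180,255,60))
E
python3 - <<'E'
from h import *
t,s=cv2.imread("pics/top0.png"),cv2.imread("pics/side0.png")
b=[blob(t,*WOOD,(285,240,335,275)),blob(s,*WOOD,(325,240,375,285))]
k=[blob(t,*BLACK,(345,190,365,208)),blob(s,*BLACK,(266,206,286,222))]
print(b,k)
B,e=tri(ray('top',b[0][0]),ray('side',b[1][0]));print('blank',B,e)
K,e=tri(ray('top',k[0][0]),ray('side',k[1][0]));print('ball',K,e)
big=np.hstack([cv2.resize(t[170:300,255:385],(400,400),interpolation=2),cv2.resize(s[190:330,235:405],(400,330),interpolation=2)[:400] if 0 else cv2.resize(s[180:330,245:395],(400,400),interpolation=2)])
cv2.imwrite("pics/crop1.png",big)
E
```

```text
[(array([308.2099, 256.3485]), 175.5, ((308.13702392578125, 256.3013610839844), (7.851358890533447, 26.48525047302246), 83.9909896850586)), (array([345.3139, 256.2492]), 51.5, ((345.9647216796875, 257.4588623046875), (16.269784927368164, 5.640192031860352), 49.398704528808594))] [(array([354.553 , 198.6439]), 22.0, ((354.0, 198.5), (5.0, 6.0), 90.0)), (array([275.1063, 215.3092]), 34.5, ((275.1764831542969, 215.2059326171875), (6.790997505187988, 7.033533096313477), 75.96376037597656))]
blank [0.493  0.0229 0.0481] 0.006814497730112607
ball [ 0.6342 -0.1035  0.1212] 0.0005098663147606261
```

View pics/crop1.png

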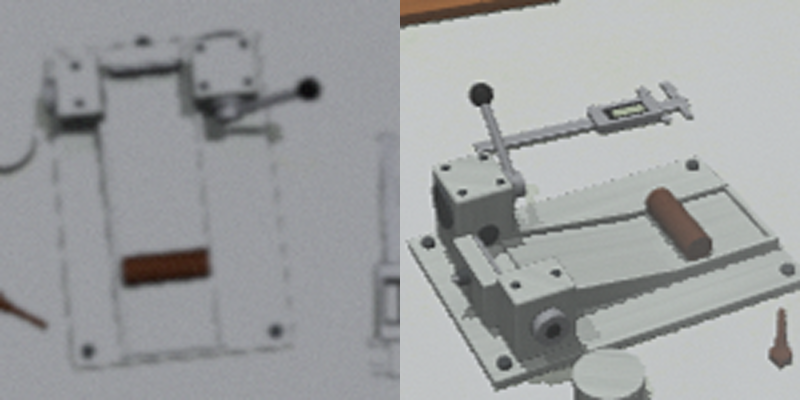

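Left crop (top): dark wooden blank across the shelf at crop (165,267), ball at (308,90), base screws at (88,351) and (276,331), lever raised. Right crop (side): same blank at (678,223), ball at (481,95). This confirms the choice. Next a wrist look from above to refine the press pose.

```bash
cat >> h.py <<'E'
def Rz(a): return np.array([[np.cos(a),-np.sin(a),0],[np.sin(a),np.cos(a),0],[0,0,1]])
def down(a): return Rz(a)@np.diag([1.,-1,-1])
E
python3 - <<'E'
from h import *
t=cv2.imread("pics/top0.png")
a=np.radians(6); K=np.array([.6342,-.1035,.1212])
c=blob(t,*WOOD,(285,240,335,275))[0]; B=onz(ray('top',c),.034); print('blank',B)
O=K-Rz(a)@[.043,-.072-.09*np.cos(.64),0]; print('press O',O,'blank in press',Rz(a).T@(B-O))
p=ctrl.current_tool_pos(); ctrl.move_l([p[0],p[1],.33],vel=.25)
ctrl.goto([.50,.015,.30],down(a)); ctrl.command_gripper(.42)
T=tool(); im=ctrl.read_camera('wrist'); np.save('T1.npy',T); cv2.imwrite('pics/w1.png',im); print(ctrl.current_t(),T)
E
```

```text
blank [0.4892 0.0266 0.034 ]
press O [0.5764 0.0354 0.1212] blank in press [-0.0876  0.0004 -0.0872]
4.2917 [[ 0.9945  0.1046 -0.      0.5   ]
 [ 0.1046 -0.9945 -0.      0.015 ]
 [-0.      0.     -1.      0.3   ]
 [ 0.      0.      0.      1.    ]]
```

View pics/w1.png

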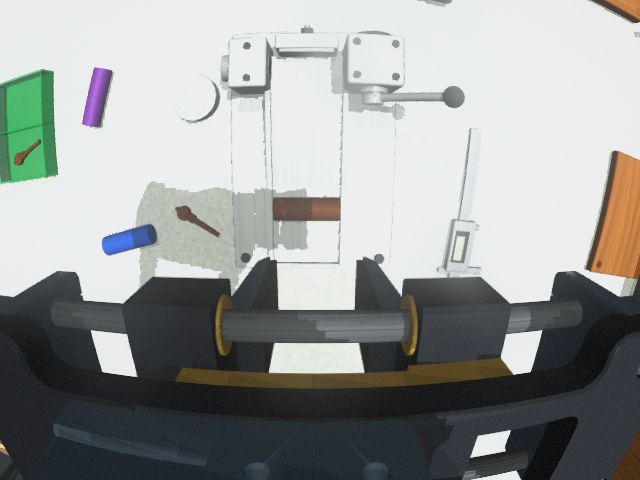

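The wrist view shows the blank at (307,209) between the rails, the ball at (454,97), front base screws at (246,258) and (379,258), and the bystanders well clear of the ramp.

Run:
```python
from h import *
im=cv2.imread('pics/w1.png');T=np.load('T1.npy'); r=lambda uv:ray('wrist',uv,T)
c,A,rect=blob(im,*WOOD,(262,190,352,230)); print(c,rect)
D=((0,0,0),(180,255,110))
s=[blob(im,*D,roi)[0] for roi in((238,250,254,266),(371,250,386,266))]; print(s)
S=[onz(r(u),.011) for u in s]; d=S[0]-S[1]; print('yaw screws',np.degrees(np.arctan2(-d[0],d[1])),np.linalg.norm(d),'mid',(S[0]+S[1])/2)
a=np.radians(6); B=onz(r(c),.036); print('blank',B)
L,Rr=[onz(r(u),.03) for u in((273,209),(340.5,209))]; d=L-Rr; print('len',np.linalg.norm(d),np.degrees(np.arctan2(-d[0],d[1])))
k=blob(im,((0,0,0)),(180,255,130),(440,84,468,110))[0]
K,e=tri(r(k),ray('top',(354.55,198.64)),ray('side',(275.1,215.3))); print('ball',k,K,e)
# stop top front face edge and rails by rows: nest edge
for u in((277,52),(337,52)): print('stop edge',onz(r(u),.060))
O=K-Rz(a)@[.043,-.072-.09*np.cos(.64),0]
for n,P in(('S0',S[0]),('S1',S[1]),('B',B)): print(n,Rz(a).T@(P-O))
```

```text
[312.2836 209.22  ] ((306.0, 209.5), (19.0, 66.0), 90.0)
[array([245.1901, 257.2515]), array([373.6806, 262.9097])]
yaw screws 3.3442397917259736 0.16886474136581636 mid [0.4201 0.016  0.011 ]
blank [0.492  0.0192 0.036 ]
len 0.08142503695637712 5.869220668490988
ball [449.972   98.4246] [ 0.6334 -0.1025  0.1208] 0.0024504622435932836
stop edge [0.6686 0.076  0.06  ]
stop edge [0.6748 0.0107 0.06  ]
S0 [-0.1528  0.0804 -0.1098]
S1 [-0.1606 -0.0883 -0.1098]
B [-0.0848 -0.0083 -0.0848]
```

```bash
cat >> h.py <<'E'
YAW=np.radians(5.7); O=np.array([.5762,.0345,0])
def W(x,y,z): return O+Rz(YAW)@(np.array([x,y,z])/1000)
def P(p): return Rz(YAW).T@(np.asarray(p)-O)*1000
E
python3 - <<'E'
from h import *
im=cv2.imread('pics/w1.png');T=np.load('T1.npy'); r=lambda uv:ray('wrist',uv,T)
for n,u,z in(('blank',(306.5,209.5),.036),('s0',(245.3,257.7),.011),('s1',(379,258.3),.011),('ball',(454,97),.121)): print(n,P(onz(r(u),z)))
R=down(YAW)
ctrl.goto(W(-132,0,110),R)
print(ctrl.move_l(W(-132,0,22),vel=.12,contact_N=6), P(ctrl.current_tool_pos()),ctrl.current_contact_force())
T=tool(); im=ctrl.read_camera('wrist'); np.save('T2.npy',T)
s=ctrl.read_camera('side')[180:330,225:425]
cv2.imwrite('pics/w2.png',np.vstack([im[:300],cv2.resize(s,(640,300))[:,:640]])[:600,:]); print(ctrl.current_t())
E
```

```text
blank [-85.6154   0.0415  36.    ]
s0 [-154.2986   81.3882   11.    ]
s1 [-154.2691  -93.9856   11.    ]
ball [  43.4425 -144.2035  121.    ]
False [-131.3931   -0.1106   22.6179] [ 0.555  -0.2776  0.2718]
6.0833
```

View pics/w2.png

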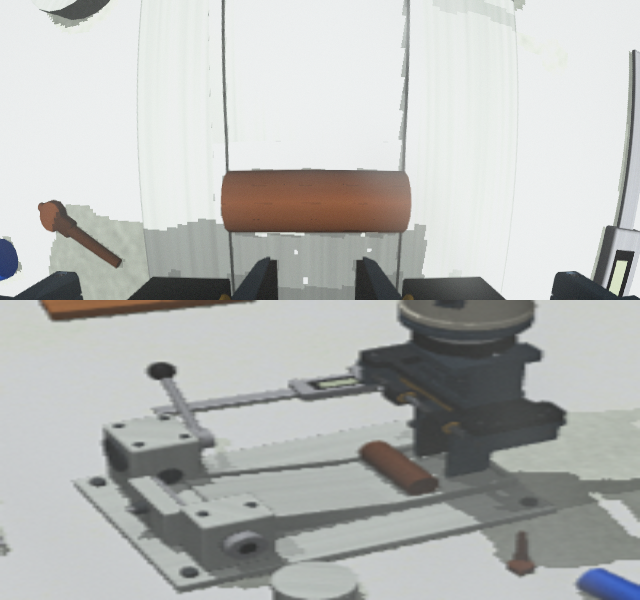

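The wrist part shows the fingertips at (257,280) and (375,280), straddling the centre line behind the blank at (316,202). The side part shows the fingers between the rails, so I push now.

Run:
```python
from h import *
f=lambda: (P(ctrl.current_tool_pos()),ctrl.current_contact_force(),ctrl.current_t())
print(ctrl.move_l(W(-103,0,22),vel=.04,contact_N=10),*f())
print(ctrl.move_l(W(48,0,42),vel=.04,contact_N=10),*f())
print(ctrl.move_l(W(58,0,43),vel=.015,contact_N=5),*f())
T=tool(); im=ctrl.read_camera('wrist'); np.save('T3.npy',T)
s=ctrl.read_camera('side')[190:310,240:368]
cv2.imwrite('pics/w3.png',np.vstack([im[:300],cv2.resize(s,(640,300))]))
```

```text
False [-103.3271    0.0492   21.9216] [-0.8434 -0.0191  0.7373] 6.9583
False [47.9571  0.0038 42.0107] [-0.7662 -0.1686  0.8099] 10.9167
True [51.8851  0.0555 41.9533] [-0.2092 -0.2658 -0.7697] 11.3417
```

View pics/w3.png

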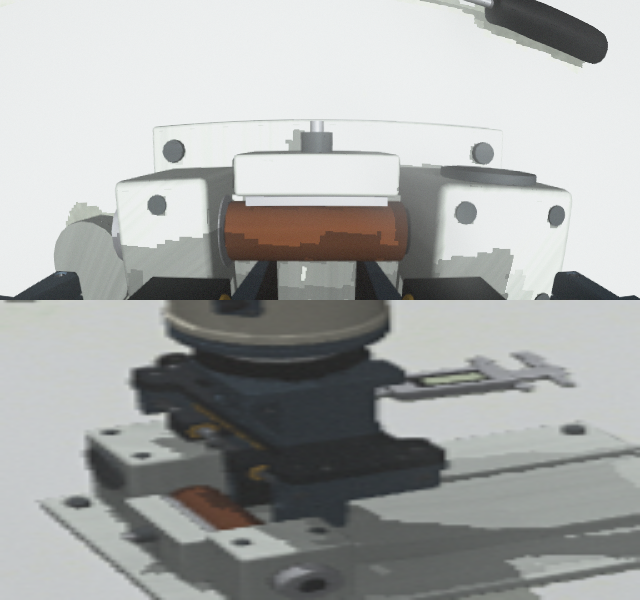

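The blank at (314,232) lies against the stop face (white strip at row 200), and contact came at TCP x = 51.9, which matches the nest geometry (82−14−16 = 52). Next I back off, check, then press the lever.

Run:
```python
from h import *
f=lambda: (P(ctrl.current_tool_pos()),ctrl.current_contact_force(),ctrl.current_t())
ctrl.move_l(W(38,0,42),vel=.05); ctrl.move_l(W(38,0,190),vel=.25)
T=tool(); im=ctrl.read_camera('wrist'); np.save('T4.npy',T)
c,A,rect=blob(im,*WOOD,(200,60,440,280)); print(rect,P(onz(ray('wrist',rect[0],T),.052)))
ctrl.command_gripper(0.); 
ctrl.goto(W(43,-143,190),down(YAW)); print(f())
cv2.imwrite('pics/w4.png',np.vstack([im[:300],ctrl.read_camera('wrist')[:300]]))
```

```text
((313.01458740234375, 173.3724365234375), (92.20762634277344, 29.108407974243164), 1.3322198390960693) [83.0794  2.9759 52.    ]
(array([  42.8182, -143.6621,  189.9084]), array([-0.3977,  1.0049,  0.346 ]), 13.9917)
```

View pics/w4.png

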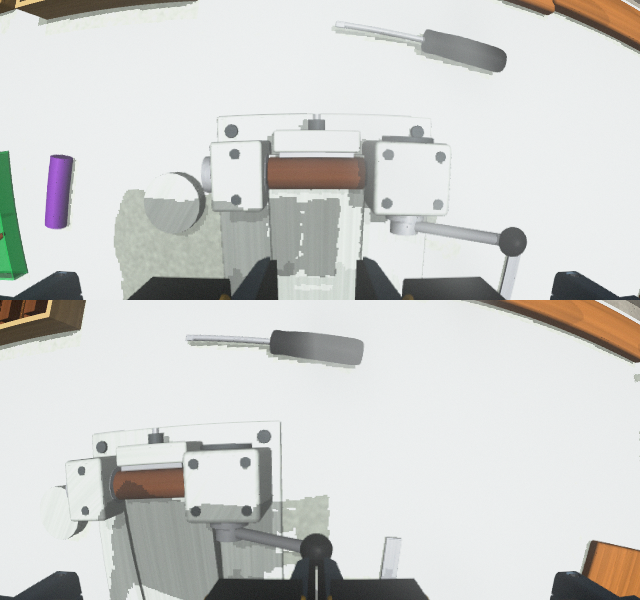

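Upper view: blank still in the nest at (313,173). Lower view: fingertips right over the ball at (316,549).

Run:
```python
from h import *
R=down(YAW); f=lambda: (P(ctrl.current_tool_pos()),ctrl.current_contact_force(),ctrl.current_t())
print(ctrl.move_l(W(43,-146,128),vel=.06,contact_N=3),*f())
for e in(.5,.25,.05):
    print(ctrl.move_l(W(43,-72-90*np.cos(e)-1,68+90*np.sin(e)+11),vel=.06,contact_N=18),*f())
print(ctrl.move_l(W(43,-162.5,62),vel=.02,contact_N=14),*f())
print(ctrl.read_camera('side').shape)
s=ctrl.read_camera('side')[180:330,225:425]; cv2.imwrite('pics/s5.png',cv2.resize(s,(640,480)))
```

```text
True [  42.4284 -145.809   132.1962] [ 0.1701 -0.8679  0.7161] 14.9167
False [  42.7846 -151.9317  121.8806] [ 0.0908  0.0231 -0.8607] 15.275
False [  42.7239 -159.9057  101.0655] [ 0.282  -0.3423 -0.9154] 15.8
False [  42.5818 -162.6615   82.9155] [ 0.3475 -0.6083  0.2823] 16.25
True [  43.2865 -162.8373   67.7257] [-3.3121  0.1395 12.4801] 17.0333
(480, 640, 3)
```

View pics/s5.png

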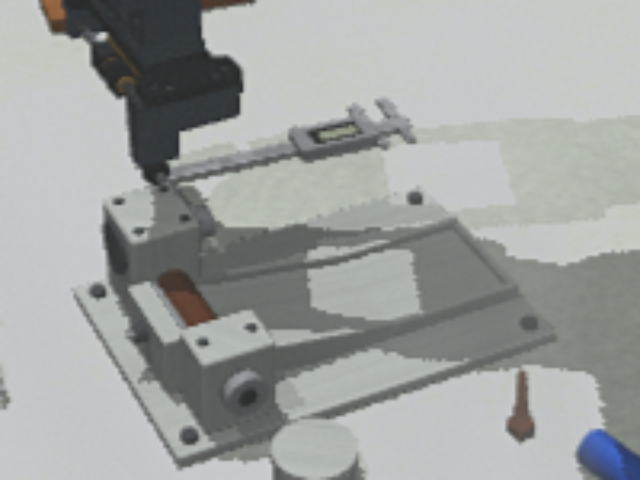

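The side view shows the fingers holding the lever down at (157,175) and the blank in the nest at (185,300). TCP z = 67.7 matches the lower stop (57+11). I press once more, release, and look.

Run:
```python
from h import *
f=lambda: (P(ctrl.current_tool_pos()),ctrl.current_contact_force(),ctrl.current_t())
print(ctrl.move_l(W(43,-162.5,63),vel=.02,contact_N=12),*f())
ctrl.sleep(.2); print(*f())
ctrl.move_l(W(43,-162.5,80),vel=.05); ctrl.move_l(W(43,-162.5,200),vel=.2)
ctrl.goto(W(20,-60,220),down(YAW))
T=tool(); im=ctrl.read_camera('wrist'); cv2.imwrite('pics/w6.png',im)
c,A,rect=blob(im,*WOOD,(180,60,330,300)); print(rect,P(onz(ray('wrist',rect[0],T),.055)))
np.save('T6.npy',T); print(f())
```

```text
True [  43.4401 -162.8436   67.488 ] [-6.6867  0.9378 19.5981] 17.3417
[  43.4276 -162.8701   67.5348] [-5.795   0.6052 18.9758] 17.5417
((248.5, 151.5), (27.0, 83.0), 90.0) [83.363   2.2687 55.    ]
(array([ 19.6637, -59.8844, 218.9668]), array([ 0.3437, -0.4839, -0.4711]), 19.2667)
```

View pics/w6.png

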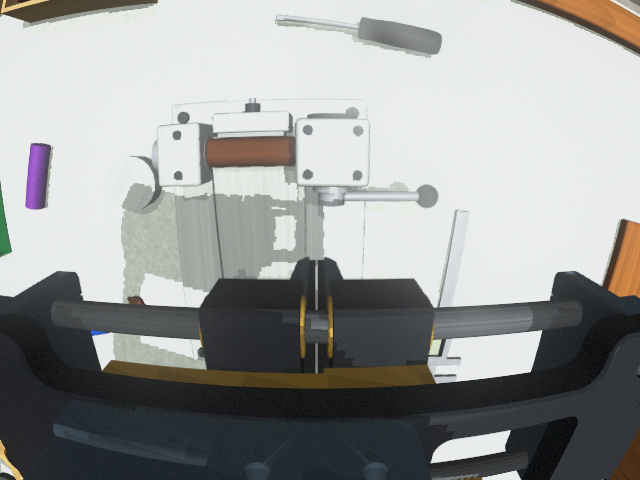

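The lever lies down with its ball at (427,196), and the blank is in the nest at (250,151) between quill and die. The bystanders in view are where they were and the robot is clear.

Run:
```python
from h import *
print(P(onz(ray('wrist',(427,196),np.load('T6.npy')),.057)))
print(ctrl.sign_off())
```

```text
[  43.713  -161.4805   57.    ]
the job is handed in; nothing more can be done
None
```

I pushed the blank up the ramp into the nest against the stop, then pressed the lever firmly to its lower stop, and handed the job in with the robot clear at about 19 s; no bystander I could see had moved.

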